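# Square up a detector bar and ballast its spring-floated platform

## Robot

A 6-joint arm with a two-finger parallel gripper is mounted at the origin on the work surface. World frame = base frame: x ahead of the robot, y to its left, z up, the work surface at z = 0. Lengths are in mm, angles in rad, forces in N, time in s.
With the tool pointing down it reaches from about 350 to 775 mm from the base axis. Payload 7.3 kg.
Tool frame: the origin (TCP) lies between the finger pads; the fingertips stand 8 mm ahead of it and the grasp point (between the pads) lies 11 mm behind it; y points along the fingers, z is the direction in which the jaws open and shut, and the axes are right-handed (so a half turn about y gives the same grasp; the last joint's range is limited). The gripper opens to 92 mm and grips with 3 to 60 N. Pads are 19 mm wide; open, the fingers measure 130 mm over their backs; the gripper's body (75 mm by 190 mm) begins 47 mm behind the grasp point.
Start: joints at [-0.146, 0.342, 1.524, -0, 1.275, -0.146], TCP at [525.018, 0.02, 234.741] pointing down, gripper open.
Joint ranges: [-2.53, 2.53], [-0.77, 2.02], [0.04, 2.7], [-1, 4.14], [0.28, 2.66], [-3.11, 3.11]. Speed limits (rad/s): [2.57, 2.57, 3.14, 3.14, 3.14, 3.14].

## Interface

Orientations are given as [roll, pitch, yaw] about the fixed x, y, z axes, in that order (R = Rz(yaw) Ry(pitch) Rx(roll)).
In Python, from plant import bot, vision, job gives the robot as it stands. The module is installed in compiled form; this text tells all that it offers.
- The arm moves only by the tool arm_command, never from a script. Its argument "deltas" is a list of rows, each a list of 4 numbers: the shift along the tool's x, y, z in m, then the turn about the tool's y in degrees. In form: [[x, y, z, twist], ...]. A call has 1 to 5 rows; each row shifts and turns the commanded pose from where the row before left it, along the tool's axes as they then stand; what a row does not reach is not made up. A row lasts 1/10 s, in which the tool goes at most 50 mm and 8.59 degrees, less where a joint would pass 70% of its speed; a pose out of reach is approached as far as the arm can. A call is refused whole if a number of a shift passes 0.05 or a number of a turn 8.59, either way. A call with a gripper value outside its range is refused whole. "claw" is the closure in counts, from 0 (fully open) to 255 (shut), set as the call begins (left out, the last holds). The fingers move at their own pace and stop on an object; the grip force is fixed at half the most. Time passes only in rows, so rows that do not move let the fingers close. It gives the time, the measured TCP pose, the force and the opening at its end, in the units of the state.
- bot.get_obs(): the state, without advancing time (a new reading comes with each control period).
- vision.capture(name): name is "scene" or "side" or "wrist"; returns a dict with "img" (400x640x3 uint8, red, green, blue), "camera_matrix" (3x3 intrinsics, pixels), "world_to_cam" (4x4, takes a point from world to camera coordinates); the wrist camera has in their place "mount" (4x4, takes a point from camera to tool coordinates, whose origin is the TCP and whose axes are the tool frame's). Camera axes: x right, y down, z forward; pixel columns grow to the right and rows downward; lengths in mm; the calibration is good to about 2 mm. A picture is of the moment at which its call begins: read the wrist's pose just before it. There is no depth.
- job.close_job(): hands the job in, once; it reports no verdict.
Trained networks look in a picture, given as the dict that the camera call returned (one of the last four; its "shot" number tells which), for a name from the list of things; names that differ only in an ending like _2 or _b are one class to them, and where a whole thing is asked for, a point or a joint stands for the part that bears it (a point fixed in the world has none). Each returns a list of dicts, best first, with "confidence" (0 to 1); they miss things now and then, are a little off and sometimes report something else, mostly with a low value. They report only what shows in the picture. A call takes as long as a camera call. They do not tell look-alikes from the thing itself.
- vision.find_in(picture, name): "xyz" ([x, y, z] in mm, in the coordinates of the camera as it stood for that picture, good to about 4 mm: the middle of the surface that is visible of it).
- vision.regions_of(picture, name): "mask" (400x640 bool, what is visible of it).
The state is a dict: "time": time; "joint_positions": joint angles; "dq": joint speeds; "tau": joint torques, N m; "tool_pos": TCP position; "tcp_rot": TCP orientation; "contact_force": force on the tool from outside, world axes, zero at the start; "moment": the same for the moment, N m; "grip_width": finger opening in mm.
Only numpy, scipy, OpenCV 4.12 (cv2) and the standard library are available. Lean on these libraries where they do the work, as an engineer would, in place of code of your own. Each camera call takes 0.05 s, during which the arm holds its last target. There are 200 camera calls.

## Task

Set up the blue detector bar on the spring-floated platform: first, while the platform is still unballasted and up at its stop, slide the bar without lifting or tipping it until it lies flush against the platform's rail, with its whole length backed by the rail. Then stand brass weights on the platform's black mat until the gauge needle rests in the green zone, never pressing or loading the platform right down onto its bottom stop. Stand all the weights left over upright in the blue tray, make sure the bar is still flush at the end, and do not disturb the multimeter, the screwdriver or the jar.

Things in the scene. Friction and masses are not known exactly. Their poses are not given: they have to be found in the camera images.
- base: grey fixed base of the spring platform, 270 x 270 x 20 mm, with four black spring canisters; origin at the centre of its underside on the bench, x towards the rail side, z up; it never moves. The float gauge, a round sloping dial 126 mm across with a white face, a green zone and a red needle, stands out on its +x side
- float (a joint): how far the platform's square aluminium top (300 x 300 x 14 mm; top face 106 mm above the bench at the upper stop) has sunk straight down on its springs, m: 0 = upper stop, 0.035 = bottom stop. With the bar alone it stays within 2 mm of the upper stop. Once it floats it sinks 6.5 mm per weight (680 N/m) and settles in 1 s. Green zone: 0.0115 to 0.0205
- gauge (a point): centre of the float gauge's sloping white dial (114 mm across) on the base. Its red needle points towards the robot side at the upper stop and turns clockwise seen from above, 0.08 rad per mm of sink; green zone = 11.5 to 20.5 mm sunk, red mark = bottom stop. Two to four weights bring the needle into the green, depending on the bar's unknown mass (0.8 to 1.5 kg)
- rail_face (a point): point on the sprung top's top face, at the foot of the middle of the rail's inner face. The rail is an aluminium bar 280 mm long (along this frame's y), 22 mm high and 22 mm wide, fixed along one edge of the top; its inner face is the plane x = 0 of this frame, x points out of the platform, the bar and the mat lie on the -x side; z up
- mat_mid (a point): centre of the black rubber ballast mat on the sprung top's top face: 144 mm (x) by 288 mm (y), same axes as rail_face and 197 mm from it on the -x side; flush with the top face. A rim 18 mm high and 6 mm thick runs round its three outer sides; the side towards the rail is open
- bar: blue metal detector bar, 46 mm wide (x), 220 mm long (y), 34 mm high, silver end caps, two small connectors sticking 11 mm up near its +y end; origin at the centre of its underside, z up. 0.8 to 1.5 kg. Starts lying skewed on the bare half of the platform, up to 0.3 rad off parallel and with a gap to the rail; its +x long side is the one that faces the rail. To be slid, not lifted
- bar_end_l (a point): the +y end of the bar's long side that faces the rail, 10 mm above its underside (23 mm, 110 mm from the bar's origin); the gap at this end is minus its x in the rail_face frame
- bar_end_r (a point): the -y end of the bar's long side that faces the rail, 10 mm above its underside (23 mm, -110 mm from the bar's origin)
- tray: open blue plastic tray for spare weights, 200 x 200 mm outside, walls 5 mm thick and 26 mm high, floor 5 mm thick; fixed to the bench; origin at the centre of its underside
- weight1: brass ballast weight of about 0.45 kg (each differs a little): a round disc 56 mm in diameter and 22 mm thick with a dark band, and on its middle an upright round grip knob 22 mm in diameter and 34 mm tall (56 mm tall in all); origin at the centre of its underside, z up along the knob. Starts standing on the bench. May be absent.
- weight2: same as weight1; may be absent
- weight3: same as weight1; may be absent
- weight4: same as weight1; may be absent
- weight5: same as weight1; may be absent
- weight6: same as weight1; may be absent
- multimeter: yellow multimeter lying on the bench, 185 x 88 x 46 mm; bystander, leave alone
- screwdriver: screwdriver lying on the bench; bystander, leave alone
- jar: clear jar, 72 mm in diameter, 85 mm tall; bystander, leave alone
There are look-alikes about, which are no part of the job. What is shaped like the weight4 but pink is not meant.

How it is judged:
By the outcome, as a careful person would: the job done as asked, in the order asked, and still so for the second after the job is handed in, with the robot touching nothing.
Of weight1, weight2, weight3, weight4, weight5, weight6 only 4 to 6 are there at a start; the rules pass over those that are not, and their reading is None.
At some moment in a run one of bar, weight1, weight2, weight3, weight4, weight5, weight6 may be knocked a few centimetres aside while the robot is not near it.
Once in a run the grip may slacken for a moment while it holds something.
It also fails if it takes over 210 s, if anything falls off the work surface, if the arm or the gripper's body presses on something with over 40 N, if the wrist force passes 120 N, or if a joint passes its speed limit or range.

## Working session

There is one attempt and no reset: what is moved stays moved. The work goes in short steps, Python scripts to look and compute and a tool call to move; the robot and the scene stay as the last step left them, time stands still between calls to the robot, and variables do not carry over. Pictures are saved under pics/ and viewed, about 12 in all and at most 16, crops included, and the job is handed in when it is done.

Besides the shell and the picture viewer there is one more tool, called after ">>>" as name(argument=value, ...), one argument or row to a line, values as JSON. arm_command: Moves the arm, as the interface text tells. Its arguments: {"type":"object","properties":{"deltas":{"type":"array","items":{"type":"array","items":{"type":"number"}}},"claw":{"type":"number"}},"required":["deltas"]}

```bash
mkdir -p pics; cat > h.py <<'E'
import numpy as np, cv2
from plant import bot, vision, job
from scipy.spatial.transform import Rotation as R
def Ttool(o):
    T=np.eye(4);T[:3,:3]=R.from_euler('xyz',o['tcp_rot']).as_matrix();T[:3,3]=o['tool_pos'];return T
def cap(n):
    o=bot.get_obs();p=vision.capture(n)
    C=Ttool(o)@np.array(p['mount']) if n=='wrist' else np.linalg.inv(p['world_to_cam'])
    return p,C
def save(p,f,crop=None,s=1):
    im=p['img'][:,:,::-1]
    if crop: a,b,c,d=crop; im=im[b:d,a:c]
    cv2.imwrite('pics/'+f,cv2.resize(im,None,fx=s,fy=s,interpolation=cv2.INTER_CUBIC))
def find(p,C,n,mc=.2):
    r=[]
    for d in vision.find_in(p,n):
        if d['confidence']<mc: continue
        x=np.array(d['xyz']);u=p['camera_matrix']@x;u=u[:2]/u[2]
        r.append((round(d['confidence'],2),(C@np.r_[x,1])[:3].round(0).tolist(),u.round(0).tolist()))
    return r
def ray(p,C,uv,z):
    d=C[:3,:3]@np.linalg.inv(p['camera_matrix'])@np.r_[uv,1.];o=C[:3,3]
    return o+d*(z-o[2])/d[2]
def proj(p,C,X):
    x=np.linalg.inv(C)@np.r_[X,1];u=p['camera_matrix']@x[:3];return u[:2]/u[2]
E
cat > a.py <<'E'
from h import *
o=bot.get_obs();print(o);
for n in ['scene','side']:
    p,C=cap(n);save(p,n+'0.png',s=1.25);print(n,C.round(2).tolist())
    for k in ['base','gauge','rail_face','mat_mid','bar','bar_end_l','bar_end_r','tray','weight1','multimeter','screwdriver','jar']:
        print(k,find(p,C,k))
E
python3 a.py
```

```text
{'time': 0.0, 'joint_positions': array([-1.46004754e-01,  3.42693753e-01,  1.52503407e+00,  3.25928240e-06,
        1.27541871e+00, -1.45992653e-01]), 'dq': array([-0.00130515,  0.00123796,  0.00073694, -0.00067006,  0.00089329,
       -0.00081538]), 'tau': array([ 7.61924657e-04, -4.31245601e+01, -2.44219762e+01,  7.17750052e-02,
        5.59406646e-02, -1.04314388e-04]), 'tool_pos': array([5.24590480e+02, 8.09603541e-02, 2.34054052e+02]), 'tcp_rot': array([-1.57233322e+00,  2.29133241e-04, -1.57080956e+00]), 'contact_force': array([-0.52669119,  0.07863276, -0.34193782]), 'moment': array([0.01393968, 0.01001992, 0.01049248]), 'grip_width': 91.82637138603296}
scene [[-0.89, 0.38, -0.25, 840.11], [0.45, 0.75, -0.48, 590.15], [0.0, -0.54, -0.84, 1044.89], [0.0, 0.0, 0.0, 1.0]]
base [(0.55, [565.0, 47.0, 103.0], [314.0, 198.0])]
gauge [(0.62, [564.0, 46.0, 106.0], [314.0, 197.0])]
rail_face [(0.7, [535.0, 36.0, 107.0], [321.0, 191.0])]
mat_mid [(0.82, [535.0, 37.0, 105.0], [321.0, 191.0])]
bar [(0.67, [603.0, 39.0, 138.0], [301.0, 194.0])]
bar_end_l [(0.78, [602.0, 35.0, 142.0], [301.0
[... 1244 characters left out ...]

bar_end_r [(0.8, [589.0, 47.0, 138.0], [309.0, 186.0])]
tray [(0.82, [523.0, -386.0, 2.0], [391.0, 149.0])]
weight1 [(0.87, [414.0, 264.0, 25.0], [313.0, 283.0]), (0.87, [660.0, 521.0, 20.0], [187.0, 304.0]), (0.79, [433.0, 385.0, 21.0], [282.0, 312.0]), (0.78, [440.0, 443.0, 21.0], [266.0, 326.0]), (0.75, [568.0, 504.0, 21.0], [216.0, 317.0]), (0.73, [518.0, 266.0, 22.0], [284.0, 266.0]), (0.72, [542.0, 376.0, 19.0], [254.0, 289.0]), (0.71, [588.0, 273.0, 25.0], [264.0, 256.0]), (0.56, [336.0, 442.0, 25.0], [298.0, 347.0]), (0.4, [586.0, 40.0, 138.0], [311.0, 185.0])]
multimeter [(0.5, [684.0, -223.0, 20.0], [331.0, 152.0])]
screwdriver [(0.68, [793.0, 175.0, 19.0], [235.0, 206.0])]
jar []
```

View pics/scene0.png

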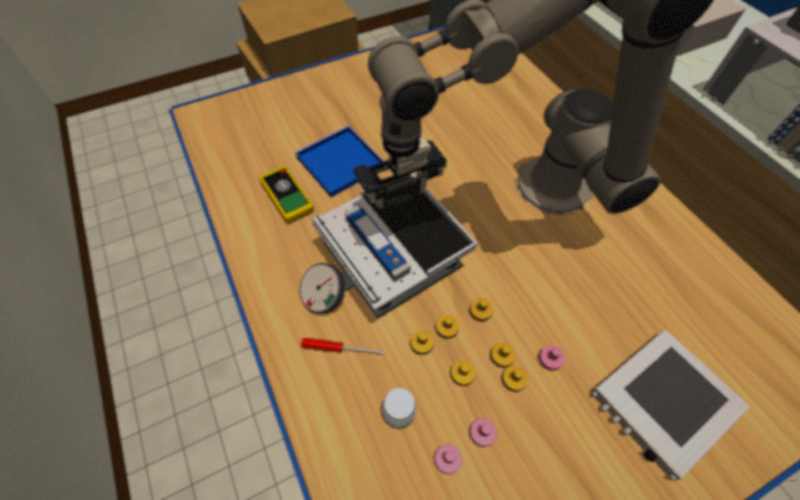

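View pics/side0.png

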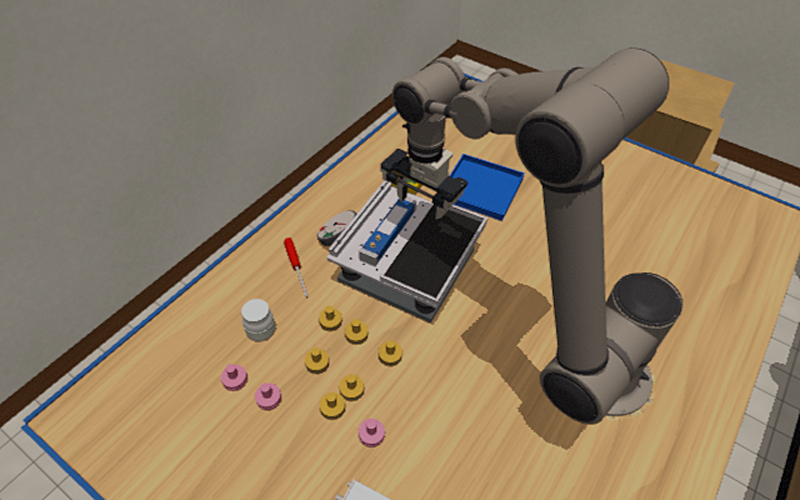

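Six brass weights stand at scene px (421,342), (447,326), (481,309), (463,372), (502,354), (514,378). The three pink ones are look-alikes. The rail is on the far (+x) side, and the needle points towards the robot. I'll raise the arm for a wrist view.

>>> arm_command(
  deltas=[
    [0,-0.04,0,0],
    [0,-0.04,0,0],
    [0,-0.04,0,0],
    [0,-0.04,0,0],
    [0,0,0,0],
  ],
)

```text
time: 1.8
tool_pos: [526.4, -0.1, 400.6]
tcp_rot: [-1.56, -0.002, -1.571]
contact_force: [0.8, 0.2, -0.5]
grip_width: 91.5
```

```bash
cat > b.py <<'E'
from h import *
o=bot.get_obs();print(o['tool_pos'],o['tcp_rot'])
p,C=cap('wrist');save(p,'w1.png',s=1.25);print(C.round(2).tolist(),p['camera_matrix'])
np.savez('w1.npz',C=C,K=p['camera_matrix'],img=p['img'])
for k in ['gauge','rail_face','mat_mid','bar','bar_end_l','bar_end_r']:
    print(k,find(p,C,k))
m=vision.regions_of(p,'bar')
for r in m[:1]:
    c=max(cv2.findContours(r['mask'].astype(np.uint8),0,1)[0],key=cv2.contourArea)
    print(r['confidence'],cv2.minAreaRect(c))
E
python3 b.py
```

```text
[ 5.26368839e+02 -1.28699430e-01  4.00597285e+02] [-1.5598725  -0.00158975 -1.57074287]
[[1.0, -0.0, 0.01, 525.6], [0.0, -0.96, -0.26, 70.78], [0.01, 0.26, -0.96, 552.11], [0.0, 0.0, 0.0, 1.0]] [[351.50513354   0.         318.11062468]
 [  0.         351.50513354 193.51971401]
 [  0.           0.           1.        ]]
gauge [(0.93, [536.0, 32.0, 108.0], [323.0, 129.0])]
rail_face [(0.85, [523.0, 29.0, 117.0], [312.0, 133.0]), (0.22, [539.0, 30.0, 111.0], [325.0, 131.0])]
mat_mid []
bar [(0.9, [598.0, 35.0, 148.0], [377.0, 130.0])]
bar_end_l [(0.65, [538.0, 32.0, 111.0], [325.0, 129.0]), (0.59, [598.0, 36.0, 145.0], [377.0, 128.0])]
bar_end_r [(0.65, [538.0, 32.0, 111.0], [325.0, 129.0]), (0.59, [598.0, 36.0, 145.0], [377.0, 128.0])]
0.58 ((377.8541259765625, 130.78518676757812), (190.92410278320312, 45.598167419433594), 83.84815216064453)
```

View pics/w1.png

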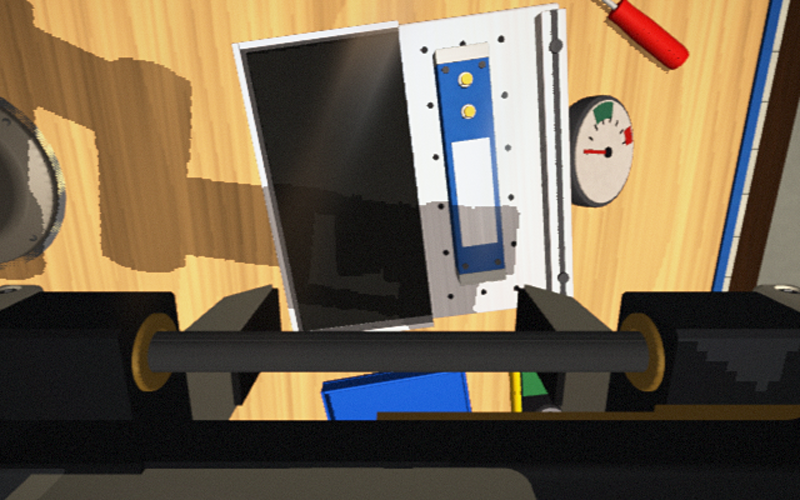

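The wrist view is clear. The bar runs from (462,50) to (482,280), the rail is at x≈545, and the gauge at (600,152) reads the upper stop. An enlarged crop will give me the edges.

```bash
python3 - <<'E'
import numpy as np,cv2
d=np.load('w1.npz');im=d['img'][0:250,320:480,::-1]
im=cv2.resize(im,None,fx=4.8,fy=4.8,interpolation=cv2.INTER_CUBIC)[:, :]
a=im[:600];b=im[600:]
h=np.hstack([cv2.resize(im,(384*1,600)) ])
# two halves side by side at x2.5
c=d['img'][:,:,::-1]
L=cv2.resize(c[0:125,330:470],None,fx=2.85,fy=4.8,interpolation=cv2.INTER_CUBIC)
Rr=cv2.resize(c[125:250,330:470],None,fx=2.85,fy=4.8,interpolation=cv2.INTER_CUBIC)
o=np.hstack([L,Rr])
cv2.imwrite('pics/w1c.png',o);print(o.shape)
E
```

```text
(600, 798, 3)
```

View pics/w1c.png

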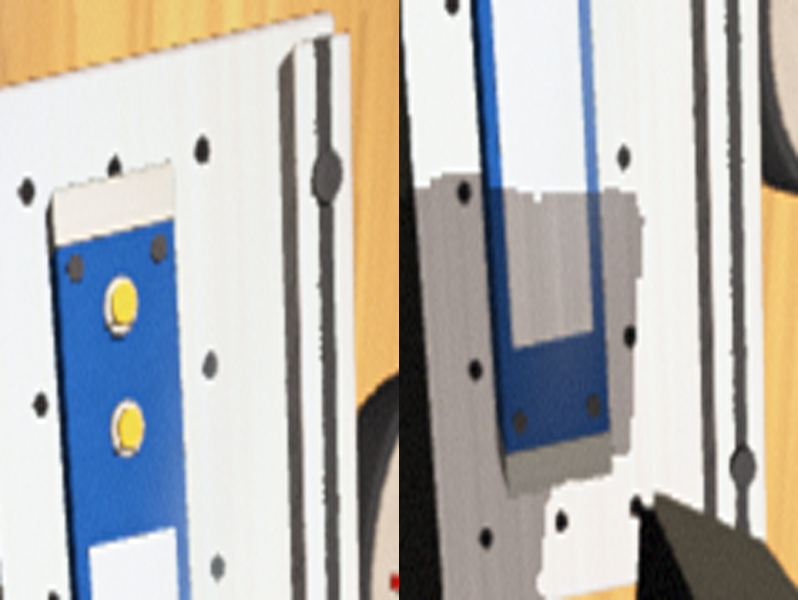

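```bash
cat > c.py <<'E'
import numpy as np
d=np.load('w1.npz');C,K=d['C'],d['K']
def L(x,y,z): return ray((330+x/2.85,y/4.8),z)
def Rr(x,y,z): return ray((330+(x-399)/2.85,125+y/4.8),z)
def ray(uv,z):
    q=C[:3,:3]@np.linalg.inv(K)@np.r_[uv,1.];o=C[:3,3];return o+q*(z-o[2])/q[2]
def pr(n,a,b):
    t=a-b; print(n,a.round(1),b.round(1),'len',np.linalg.norm(t).round(1),'ang from +y',np.arctan2(-t[0],t[1]).round(3))
pr('rail foot',L(279,75,106),Rr(706,500,106))
pr('rail top inner',L(297,42,128),Rr(716,500,128))
pr('bar right top',L(174,163,140),Rr(611,465,140))
pr('bar left top',L(53,192,140),Rr(508,492,140))
pr('plate top edge',ray((565/1.25,5/1.25),106),ray((400/1.25,22/1.25),106))
pr('rimtl',ray((235/1.25,43/1.25),124),ray((298/1.25,331/1.25),124))
E
python3 c.py
```

```text
rail foot [657.8 161.7 106. ] [ 693.1 -102.5  106. ] len 266.6 ang from +y 0.133
rail top inner [657.6 164.1 128. ] [689.4 -93.9 128. ] len 260.0 ang from +y 0.123
bar right top [609.2 136.6 140. ] [637.8 -79.4 140. ] len 217.9 ang from +y 0.132
bar left top [563.3 130.5 140. ] [592.9 -86.7 140. ] len 219.2 ang from +y 0.136
plate top edge [684.6 174.  106. ] [532.7 159.4 106. ] len 152.6 ang from +y -1.475
rimtl [384.7 138.3 124. ] [ 424.  -145.1  124. ] len 286.1 ang from +y 0.138
```

Measurements:
- **Rail:** about 0.13 rad off world y.
- **Bar:** nearly parallel to the rail with a 52 mm gap. Its ends are inside the rail by 21 and 41 mm.

Plan: turn the jaws along the bar and push with the two spread fingers.

>>> arm_command(
  deltas=[
    [-0.0187,0,0.0208,0],
    [0,0.02,0,8.255],
    [0,0.02,0,8.255],
    [0,0.02,0,8.255],
    [0,0.02,0,8.255],
  ],
)

```text
time: 2.7
tool_pos: [545.6, 18.8, 313.3]
tcp_rot: [-1.572, -0.0, -2.153]
contact_force: [0.0, -0.2, -0.4]
grip_width: 91.9
```

>>> arm_command(
  deltas=[
    [0,0.02,0,8.255],
    [0,0.02,0,8.255],
    [0,0.02,0,8.255],
    [0,0.02,0,8.255],
    [0,0.02,0,8.255],
  ],
)

```text
time: 3.2
tool_pos: [545.5, 18.8, 213.4]
tcp_rot: [-1.571, -0.001, -2.873]
contact_force: [0.3, 0.4, 0.6]
grip_width: 92.0
```

>>> arm_command(
  deltas=[
    [0,0.02,0,8.255],
    [0,0,0,0],
    [0,0,0,0],
    [0,0,0,0],
  ],
)

```text
time: 3.6
tool_pos: [546.4, 18.7, 195.8]
tcp_rot: [-1.57, 0.002, -3.009]
contact_force: [0.9, -0.6, 0.7]
grip_width: 92.1
```

>>> arm_command(
  deltas=[
    [0,0.03,0,0],
    [0,0.03,0,0],
    [0,0.014,0,0],
    [0,0,0,0],
    [0,0,0,0],
  ],
)

```text
time: 4.1
tool_pos: [546.6, 18.6, 121.9]
tcp_rot: [-1.57, 0.002, -3.011]
contact_force: [-0.0, 0.4, 1.2]
grip_width: 92.0
```

>>> arm_command(
  deltas=[
    [-0.005,0,0,0],
    [-0.005,0,0,0],
    [-0.005,0,0,0],
    [-0.005,0,0,0],
    [-0.005,0,0,0],
  ],
)

```text
time: 4.6
tool_pos: [569.1, 21.9, 120.3]
tcp_rot: [-1.571, -0.005, -3.011]
contact_force: [-7.3, -1.0, 1.3]
grip_width: 91.8
```

>>> arm_command(
  deltas=[
    [-0.005,0,0,0],
    [-0.005,0,0,0],
    [-0.005,0,0,0],
    [-0.005,0,0,0],
    [-0.005,0,0,0],
  ],
)

```text
time: 5.1
tool_pos: [593.7, 25.1, 120.1]
tcp_rot: [-1.571, -0.005, -3.011]
contact_force: [-6.7, -0.8, 1.7]
grip_width: 91.9
```

```bash
python3 - <<'E'
from h import *
p,C=cap('wrist');save(p,'w2.png')
p,C=cap('side');save(p,'s2.png',(240,120,400,260),4)
E
```

```text
(no output)
```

View pics/w2.png

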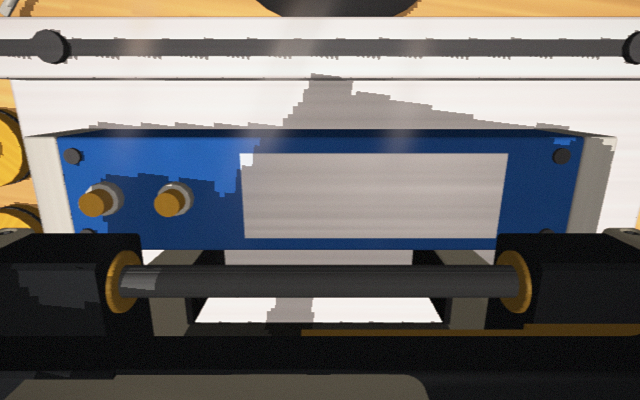

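The bar is parallel to the rail and sliding with about 7 N of friction. Pushing on.

>>> arm_command(
  deltas=[
    [-0.005,0,0,0],
    [-0.005,0,0,0],
    [-0.005,0,0,0],
    [-0.003,0,0,0],
    [-0.002,0,0,0],
  ],
)

```text
time: 5.7
tool_pos: [613.8, 27.8, 120.2]
tcp_rot: [-1.571, -0.004, -3.011]
contact_force: [-7.1, -0.6, 2.1]
grip_width: 91.7
```

>>> arm_command(
  deltas=[
    [-0.001,0,0,0],
    [-0.001,0,0,0],
    [-0.001,0,0,0],
    [0,0,0,0],
  ],
)

```text
time: 6.1
tool_pos: [614.7, 27.9, 119.5]
tcp_rot: [-1.571, -0.009, -3.011]
contact_force: [-12.0, -2.7, 1.7]
grip_width: 91.8
```

>>> arm_command(
  deltas=[
    [-0.002,0,0,0],
    [-0.001,0,0,0],
    [0,0,0,0],
    [0,0,0,0],
  ],
)

```text
time: 6.5
tool_pos: [614.6, 27.9, 118.4]
tcp_rot: [-1.572, -0.017, -3.011]
contact_force: [-21.7, -3.7, 1.8]
grip_width: 91.7
```

```bash
python3 - <<'E'
from h import *
p,C=cap('wrist');save(p,'w3.png')
E
```

```text
(no output)
```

View pics/w3.png

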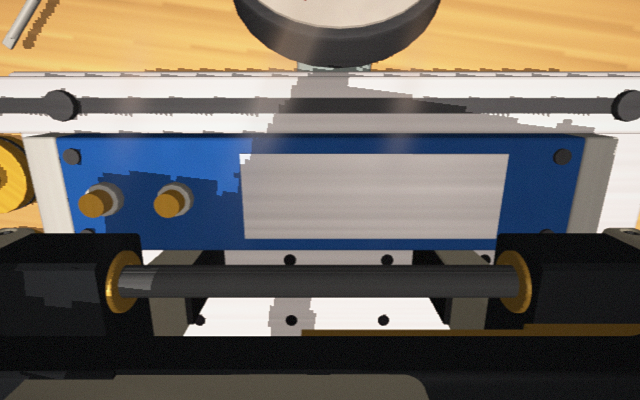

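The bar sits flush along its whole length, firm at 22 N. I'll back off and fly to the weights.

>>> arm_command(
  deltas=[
    [0.01,0,0,0],
    [0.01,0,0,0],
    [0,-0.04,0,0],
    [0,-0.045,0,0],
    [0,-0.045,0,0],
  ],
)

```text
time: 7.05
tool_pos: [601.5, 26.0, 252.3]
tcp_rot: [-1.571, 0.0, -3.011]
contact_force: [0.5, -0.1, -0.0]
grip_width: 91.8
```

>>> arm_command(
  deltas=[
    [0.0184,-0.045,-0.0462,0],
    [0.0184,-0.045,-0.0462,0],
    [0.0184,-0.01,-0.0462,0],
    [0.0184,0,-0.0462,0],
    [0.0184,0,-0.0462,0],
  ],
)

```text
time: 7.55
tool_pos: [492.3, 222.0, 328.6]
tcp_rot: [-1.571, 0.003, -3.012]
contact_force: [0.1, 0.7, -0.2]
grip_width: 91.7
```

>>> arm_command(
  deltas=[
    [0.0184,0,-0.0462,0],
    [0.0184,0,-0.0462,0],
    [0,0,0,0],
    [0,0,0,0],
  ],
  claw=110,
)

```text
time: 7.95
tool_pos: [444.1, 308.2, 327.9]
tcp_rot: [-1.571, 0.001, -3.009]
contact_force: [-0.1, 0.6, 0.6]
grip_width: 64.5
```

```bash
cat > w.py <<'E'
from h import *
import sys
p,C=cap('wrist');save(p,sys.argv[1])
for r in find(p,C,'weight1',.3):
    u=np.array(r[2],int);print(r,p['img'][min(u[1],399),min(u[0],639)])
for m in vision.regions_of(p,'weight1'):
    if m['confidence']<.3: continue
    ys,xs=np.nonzero(m['mask']);print('mask',round(m['confidence'],2),ray(p,C,(xs.mean(),ys.mean()),22).round(0),p['img'][m['mask']].mean(0).round())
E
python3 w.py w4.png
```

```text
(0.91, [521.0, 260.0, 23.0], [364.0, 99.0]) [182 132  44]
(0.77, [428.0, 262.0, 24.0], [351.0, 171.0]) [90 64 20]
(0.75, [354.0, 425.0, 25.0], [224.0, 209.0]) [188  94 107]
(0.7, [454.0, 429.0, 21.0], [226.0, 134.0]) [110  79  26]
(0.65, [576.0, 493.0, 25.0], [178.0, 25.0]) [144  66  82]
(0.63, [551.0, 372.0, 24.0], [277.0, 62.0]) [243 232  94]
(0.62, [448.0, 376.0, 20.0], [267.0, 144.0]) [155 115  54]
(0.58, [592.0, 266.0, 25.0], [369.0, 38.0]) [84 60 18]
mask 0.92 [427. 258.  22.] [195. 161.  58.]
mask 0.9 [577. 500.  22.] [206. 133. 153.]
mask 0.85 [348. 433.  22.] [214. 143. 161.]
mask 0.78 [525. 258.  22.] [199. 162.  58.]
mask 0.75 [598. 267.  22.] [227. 201.  74.]
mask 0.74 [550. 372.  22.] [235. 214.  87.]
mask 0.72 [445. 377.  22.] [230. 211.  86.]
mask 0.66 [452. 435.  22.] [218. 197.  75.]
```

View pics/w4.png

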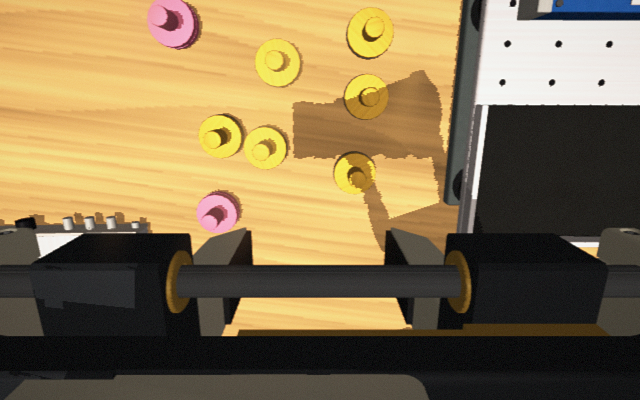

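Wrist view: brass weights at (370,32), (365,96), (354,172), (277,62), (266,147), (220,136). Pink look-alikes at (173,22) and (217,212), to be left alone. This picture is already enlarged enough to tell brass from pink.

```bash
python3 - <<'E'
from h import *
o=bot.get_obs();print(o['tool_pos'],o['tcp_rot'],o['grip_width'])
p,C=cap('wrist')
D=dict(W1=((370,33),(375,29)),W2=((366,97),(370,97)),W3=((354,173),(358,180)),W4=((278,63),(275,60)),W5=((266,147),(263,151)),W6=((220,137),(213,140)))
for k,(a,b) in D.items(): print(k,ray(p,C,a,21)[:2].round(1),ray(p,C,b,56)[:2].round(1))
E
```

```text
[445.3073711  306.17589569 327.66741064] [-1.57052159e+00  4.69760254e-04 -3.01330345e+00] 54.06543678776707
W1 [598.7 262.9] [597.1 262.1]
W2 [524.8 255.5] [524.8 255.5]
W3 [426.6 255.4] [425.3 253.7]
W4 [550.7 369.2] [550.9 368.8]
W5 [446.1 374.6] [446.1 373.2]
W6 [451.3 434.9] [451.7 433.8]
```

The two measurements of each weight agree to within 2 mm. I'll turn the jaws 90° so the gripper body clears the platform edge, then take the nearest weight, W3.

>>> arm_command(
  deltas=[
    [0.0259,0,0.0487,0],
    [0,0.01,0,-8.182],
    [0,0.01,0,-8.182],
    [0,0.02,0,-8.182],
    [0,0.02,0,-8.182],
  ],
)

```text
time: 8.65
tool_pos: [427.8, 259.1, 267.4]
tcp_rot: [-1.57, 0.001, -2.437]
contact_force: [-0.5, -0.1, 0.2]
grip_width: 52.4
```

>>> arm_command(
  deltas=[
    [0,0.02,0,-8.182],
    [0,0.03,0,-8.182],
    [0,0.03,0,-8.182],
    [0,0.03,0,-8.182],
    [0,0.03,0,-8.182],
  ],
)

```text
time: 9.15
tool_pos: [427.7, 259.2, 126.7]
tcp_rot: [-1.57, 0.0, -1.723]
contact_force: [0.9, 0.4, 0.4]
grip_width: 51.8
```

>>> arm_command(
  deltas=[
    [0,0.02,0,-8.182],
    [0,0.012,0,-8.182],
    [0,0,0,0],
    [0,0,0,0],
  ],
)

```text
time: 9.55
tool_pos: [427.6, 259.7, 96.0]
tcp_rot: [-1.57, 0.0, -1.446]
contact_force: [0.1, 0.5, 0.2]
grip_width: 52.2
```

```bash
cat > st.py <<'E'
from h import *
import sys
o=bot.get_obs();T=Ttool(o);n=np.array([.9916,.1294]);t=np.array([-.1294,.9916]);P=o['tool_pos'];d,s=n@P[:2],t@P[:2]
print('t',o['time'],'d,s,z',d.round(1),s.round(1),P[2].round(1),'tool z along n?',(T[:2,2]@n).round(4),(T[:2,2]@t).round(4),'F',o['contact_force'].round(1),'w',o['grip_width'].round(1))
E
python3 st.py; python3 w.py w5.png
```

```text
(0.82, [513.0, 269.0, 21.0], [444.0, 208.0]) [178 127  39]
(0.76, [543.0, 372.0, 23.0], [532.0, 52.0]) [85 61 22]
(0.73, [424.0, 266.0, 25.0], [312.0, 199.0]) [88 64 28]
(0.72, [588.0, 275.0, 26.0], [559.0, 215.0]) [246 205  74]
(0.68, [444.0, 369.0, 24.0], [368.0, 34.0]) [88 63 24]
mask 0.8 [549. 373.  22.] [195. 158.  57.]
mask 0.8 [444. 371.  22.] [223. 203.  79.]
mask 0.72 [594. 272.  22.] [174. 141.  52.]
mask 0.62 [425. 259.  22.] [184. 143.  52.]
mask 0.56 [519. 268.  22.] [157. 121.  45.]Traceback (most recent call last):
  File "st.py", line 4, in <module>
    print('t',o['time'],'d,s,z',d.round(1),s.round(1),P[2].round(1),'tool z along n?',(T[:2,2]@n).round(4),(T[:2,2]@t).round(4),'F',o['contact_force'].round(1),'w',o['grip_width'].round(1))
                                                                                                                                                                    ^^^^^^^^^^^^^^^^^^^^^
AttributeError: 'float' object has no attribute 'round'
```

View pics/w5.png

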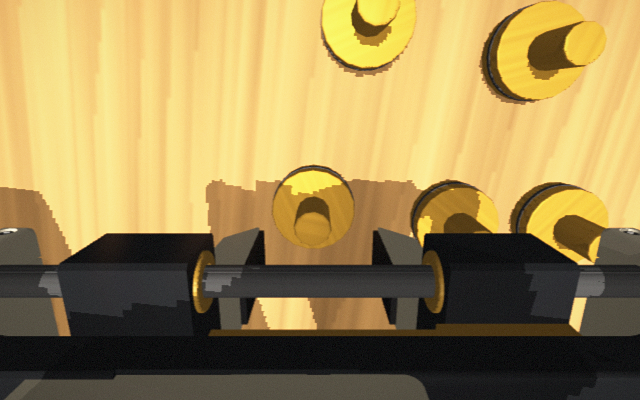

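```bash
sed -i "s/o\['grip_width'\].round(1)/o['grip_width']/" st.py; python3 st.py; python3 - <<'E'
from h import *
p,C=cap('wrist')
n=np.array([.9916,.1294]);t=np.array([-.1294,.9916])
for k,uv,z in [('W3k',(313,222),56),('W3d',(313,206),22),('W5d',(368,27),22),('W5k',(378,10),56),('W4k',(586,42),56),('W4d',(537,51),22),('W2d',(456,222),22),('W1d',(560,224),22)]:
    q=ray(p,C,uv,z)[:2];print(k,q.round(1),(n@q).round(1),(t@q).round(1))
E
```

```text
t 9.7 d,s,z 457.7 202.8 96.6 tool z along n? 1.0 -0.0026 F [-0.5 -0.1  0. ] w 52.187629158159794
W3k [425.5 261.1] 455.7 203.8
W3d [425.2 260.2] 455.3 202.9
W5d [443.9 374.2] 488.5 313.6
W5k [443.8 375.9] 488.7 315.3
W4k [551.2 374.8] 595.1 300.3
W4d [546.9 374. ] 590.7 300.1
W2d [523.5 261.1] 552.9 191.2
W1d [594.6 268.7] 624.3 189.5
```

>>> arm_command(
  deltas=[
    [0,0.03,-0.002,0],
    [0,0.02,0,0],
    [0,0.01,0,0],
    [0,0,0,0],
  ],
)

```text
time: 10.15
tool_pos: [424.4, 260.0, 35.1]
tcp_rot: [-1.572, -0.0, -1.441]
contact_force: [-0.0, 0.8, 0.7]
grip_width: 52.4
```

>>> arm_command(
  deltas=[
    [0,0,0,0],
    [0,0,0,0],
    [0,0,0,0],
    [0,0,0,0],
    [0,0,0,0],
  ],
  claw=255,
)

```text
time: 10.65
tool_pos: [424.9, 260.2, 36.2]
tcp_rot: [-1.57, 0.0, -1.441]
contact_force: [-2.1, 0.0, 4.3]
grip_width: 21.6
```

```bash
python3 st.py
```

```text
t 10.65 d,s,z 455.0 203.1 36.2 tool z along n? 1.0 0.0003 F [-2.1  0.   4.3] w 21.587543236970582
```

>>> arm_command(
  deltas=[
    [0,-0.02,0,0],
    [0,-0.04,0,0],
    [0,-0.04,0,0],
    [0,-0.04,0,0],
    [0.008,-0.01,0,0],
  ],
)

```text
time: 11.15
tool_pos: [427.5, 253.3, 189.4]
tcp_rot: [-1.564, 0.002, -1.44]
contact_force: [0.4, 0.1, -3.9]
grip_width: 21.1
```

>>> arm_command(
  deltas=[
    [0.044,0,0.0043,0],
    [0.044,0,0.0043,0],
    [0.044,0,0.0043,0],
    [0.044,0,0.0043,0],
    [0.044,0,0.0043,0],
  ],
)

```text
time: 11.65
tool_pos: [474.8, 34.8, 184.0]
tcp_rot: [-1.574, 0.0, -1.441]
contact_force: [1.5, 0.1, -3.6]
grip_width: 21.3
```

>>> arm_command(
  deltas=[
    [0,0,0,0],
    [0,0,0,0],
    [0,0.02,0,0],
    [0,0.01,0,0],
    [0,0,0,0],
  ],
)

```text
time: 12.15
tool_pos: [474.0, 37.9, 153.8]
tcp_rot: [-1.575, 0.001, -1.439]
contact_force: [0.7, -0.5, -2.8]
grip_width: 21.2
```

```bash
python3 st.py
```

```text
t 12.15 d,s,z 474.9 -23.7 153.8 tool z along n? 1.0 0.0019 F [ 0.7 -0.5 -2.8] w 21.1980835627248
```

>>> arm_command(
  deltas=[
    [0,0.006,0,0],
    [0,0.004,0,0],
    [0,0.002,0,0],
    [0,0,0,0],
    [0,0,0,0],
  ],
)

```text
time: 12.65
tool_pos: [475.9, 36.8, 143.9]
tcp_rot: [-1.57, -0.0, -1.441]
contact_force: [-0.2, 0.7, -3.9]
grip_width: 21.3
```

>>> arm_command(
  deltas=[
    [0,0,0,0],
    [0,0,0,0],
    [0,0,0,0],
    [0,0,0,0],
    [0,0,0,0],
  ],
  claw=110,
)

```text
time: 13.15
tool_pos: [475.9, 36.9, 143.9]
tcp_rot: [-1.57, -0.0, -1.441]
contact_force: [0.2, 0.1, 0.8]
grip_width: 51.7
```

```bash
python3 st.py; python3 - <<'E'
from h import *
p,C=cap('scene');save(p,'s6.png',(190,80,470,360),2.1)
E
```

```text
t 13.15 d,s,z 476.7 -25.0 143.9 tool z along n? 1.0 0.0003 F [0.2 0.1 0.8] w 51.67515906725475
```

View pics/s6.png

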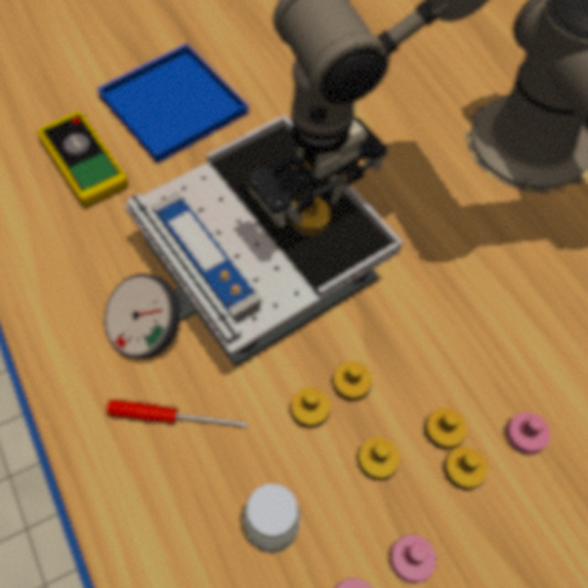

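W3 is on the mat. The scene crop shows the remaining five brass weights in place, the bar flush at the rail, and the needle still near the upper stop. Next is W2.

>>> arm_command(
  deltas=[
    [0,-0.03,0,0],
    [0,-0.04,0,0],
    [-0.043,0,0.0153,0],
    [-0.043,0,0.0153,0],
    [-0.043,0,0.0153,0],
  ],
)

```text
time: 13.7
tool_pos: [504.9, 172.0, 214.3]
tcp_rot: [-1.569, -0.0, -1.442]
contact_force: [0.8, -0.6, -0.4]
grip_width: 52.4
```

>>> arm_command(
  deltas=[
    [-0.043,0,0.0153,0],
    [-0.043,0.02,0.0153,0],
    [0,0.05,0,0],
    [0,0,0,0],
    [0,0,0,0],
  ],
)

```text
time: 14.2
tool_pos: [523.3, 259.5, 143.7]
tcp_rot: [-1.573, -0.001, -1.441]
contact_force: [0.2, -0.3, 2.0]
grip_width: 52.1
```

```bash
cat > loc.py <<'E'
from h import *
import sys
import st
p,C=cap('wrist')
if len(sys.argv)>1: save(p,sys.argv[1])
n,t=st.n,st.t
for r in find(p,C,'weight1',.3):
    q=np.array(r[1][:2]);u=np.array(r[2],int);print('find',r[0],(n@q).round(0),(t@q).round(0),r[2])
for m in vision.regions_of(p,'weight1'):
    if m['confidence']<.3: continue
    ys,xs=np.nonzero(m['mask']);q=ray(p,C,(xs.mean(),ys.mean()),26)[:2];c=p['img'][m['mask']].mean(0)
    print('mask',round(m['confidence'],2),(n@q).round(1),(t@q).round(1),'brass' if c[2]<.5*c[0] else 'pink')
E
python3 loc.py
```

```text
t 14.2 d,s,z 552.5 189.6 143.7 tool z along n? 1.0 0.0002 F [ 0.2 -0.3  2. ] w 52.07815472054019
find 0.94 591.0 300.0 [371.0, 40.0]
find 0.85 550.0 194.0 [314.0, 182.0]
find 0.82 495.0 308.0 [237.0, 28.0]
find 0.76 624.0 190.0 [407.0, 189.0]
find 0.53 736.0 280.0 [603.0, 65.0]
mask 0.85 491.3 309.3 brass
mask 0.8 592.6 298.4 brass
mask 0.76 625.4 189.8 brass
mask 0.71 553.6 191.1 brass
```

>>> arm_command(
  deltas=[
    [-0.001,0.045,0.001,0],
    [0,0.04,0,0],
    [0,0.0225,0,0],
    [0,0,0,0],
    [0,0,0,0],
  ],
)

```text
time: 14.85
tool_pos: [525.9, 261.0, 38.1]
tcp_rot: [-1.568, 0.001, -1.442]
contact_force: [0.9, 1.1, -0.2]
grip_width: 52.0
```

>>> arm_command(
  deltas=[
    [0,0,0,0],
    [0,0,0,0],
    [0,0,0,0],
    [0,0,0,0],
    [0,0,0,0],
  ],
  claw=255,
)

```text
time: 15.35
tool_pos: [524.4, 261.1, 36.7]
tcp_rot: [-1.571, 0.0, -1.441]
contact_force: [-2.0, -0.7, 4.9]
grip_width: 21.1
```

```bash
python3 st.py
```

```text
t 15.35 d,s,z 553.7 191.1 36.7 tool z along n? 1.0 0.0004 F [-2.  -0.7  4.9] w 21.111682932513787
```

>>> arm_command(
  deltas=[
    [0,-0.02,0,0],
    [0,-0.04,0,0],
    [0,-0.045,0,0],
    [0,-0.045,0,0],
    [0,-0.035,0,0],
  ],
)

```text
time: 15.85
tool_pos: [524.5, 261.1, 223.3]
tcp_rot: [-1.57, 0.0, -1.441]
contact_force: [1.1, -0.5, -4.4]
grip_width: 21.2
```

>>> arm_command(
  deltas=[
    [0.0416,0,-0.011,0],
    [0.0416,0,-0.011,0],
    [0.0416,0,-0.011,0],
    [0.0416,0,-0.011,0],
    [0.0416,0,-0.011,0],
  ],
)

```text
time: 16.35
tool_pos: [496.0, 46.2, 220.4]
tcp_rot: [-1.572, 0.0, -1.44]
contact_force: [0.6, 0.1, -4.3]
grip_width: 21.0
```

>>> arm_command(
  deltas=[
    [0.0416,0,-0.011,0],
    [0.0414,0,-0.011,0],
    [0,0,0,0],
    [0,0.035,0,0],
    [0,0.025,0,0],
  ],
)

```text
time: 16.85
tool_pos: [485.3, -37.4, 159.7]
tcp_rot: [-1.572, 0.001, -1.442]
contact_force: [-0.4, -0.6, -4.2]
grip_width: 21.0
```

>>> arm_command(
  deltas=[
    [0,0,0,0],
    [0,0,0,0],
  ],
)

```text
time: 17.05
tool_pos: [485.9, -37.0, 161.2]
tcp_rot: [-1.572, 0.0, -1.44]
contact_force: [0.7, 0.5, -4.3]
grip_width: 21.7
```

```bash
python3 st.py
```

```text
t 17.05 d,s,z 477.1 -99.6 161.2 tool z along n? 1.0 0.0007 F [ 0.7  0.5 -4.3] w 21.738882324442773
```

>>> arm_command(
  deltas=[
    [0,0.01,0,0],
    [0,0.006,0,0],
    [0,0.003,0,0],
    [0,0,0,0],
    [0,0,0,0],
  ],
)

```text
time: 17.55
tool_pos: [486.1, -37.5, 142.4]
tcp_rot: [-1.57, -0.0, -1.441]
contact_force: [-0.2, 0.1, -4.2]
grip_width: 21.4
```

>>> arm_command(
  deltas=[
    [0,0.002,0,0],
    [0,0.002,0,0],
    [0,0,0,0],
  ],
)

```text
time: 17.85
tool_pos: [485.8, -37.4, 138.0]
tcp_rot: [-1.571, 0.0, -1.441]
contact_force: [-0.4, 0.2, -4.6]
grip_width: 21.1
```

>>> arm_command(
  deltas=[
    [0,0.002,0,0],
    [0,0,0,0],
    [0,0,0,0],
  ],
)

```text
time: 18.15
tool_pos: [485.9, -37.5, 136.2]
tcp_rot: [-1.571, -0.0, -1.441]
contact_force: [-0.1, 0.7, -4.0]
grip_width: 21.2
```

>>> arm_command(
  deltas=[
    [0,0.002,0,0],
    [0,0,0,0],
    [0,0,0,0],
  ],
)

```text
time: 18.45
tool_pos: [486.0, -37.5, 134.3]
tcp_rot: [-1.571, -0.0, -1.441]
contact_force: [-1.0, -0.1, -1.8]
grip_width: 21.0
```

>>> arm_command(
  deltas=[
    [0,0.001,0,0],
    [0,0,0,0],
    [0,0,0,0],
    [0,0,0,0],
    [0,0,0,0],
  ],
  claw=110,
)

```text
time: 18.95
tool_pos: [486.1, -37.4, 133.3]
tcp_rot: [-1.57, -0.0, -1.441]
contact_force: [0.5, -0.1, -0.7]
grip_width: 51.2
```

>>> arm_command(
  deltas=[
    [0,-0.03,0,0],
    [0,-0.04,0,0],
    [0,-0.04,0,0],
    [-0.043,0,0.0,0],
    [-0.043,0,0.0,0],
  ],
)

```text
time: 19.45
tool_pos: [475.4, 48.0, 244.6]
tcp_rot: [-1.567, -0.001, -1.444]
contact_force: [0.1, 0.1, -0.4]
grip_width: 52.4
```

>>> arm_command(
  deltas=[
    [0,-0.04,0,0],
    [-0.043,0,0,0],
    [-0.043,0,0,0],
    [-0.043,0,0,0],
    [0,0,0,0],
  ],
)

```text
time: 19.95
tool_pos: [457.0, 179.9, 283.3]
tcp_rot: [-1.57, 0.002, -1.436]
contact_force: [0.4, -0.4, 0.4]
grip_width: 52.6
```

```bash
python3 loc.py; python3 - <<'E'
from h import *
p,C=cap('scene');a=cv2.resize(p['img'][200:260,230:290,::-1],None,fx=6.5,fy=6.5,interpolation=2)
p,C=cap('side');b=cv2.resize(p['img'][150:210,240:300,::-1],None,fx=6.5,fy=6.5,interpolation=2)
cv2.imwrite('pics/g1.png',np.hstack([a,b]))
E
```

```text
t 19.95 d,s,z 476.4 119.2 283.3 tool z along n? 1.0 0.0055 F [ 0.4 -0.4  0.4] w 52.60415604649436
find 0.96 479.0 -15.0 [319.0, 305.0]
find 0.85 593.0 287.0 [430.0, 3.0]
find 0.65 515.0 69.0 [355.0, 223.0]
find 0.63 490.0 288.0 [331.0, 5.0]
mask 0.93 589.5 280.7 brass
mask 0.63 624.3 186.6 brass
mask 0.6 478.5 -85.7 brass
```

View pics/g1.png

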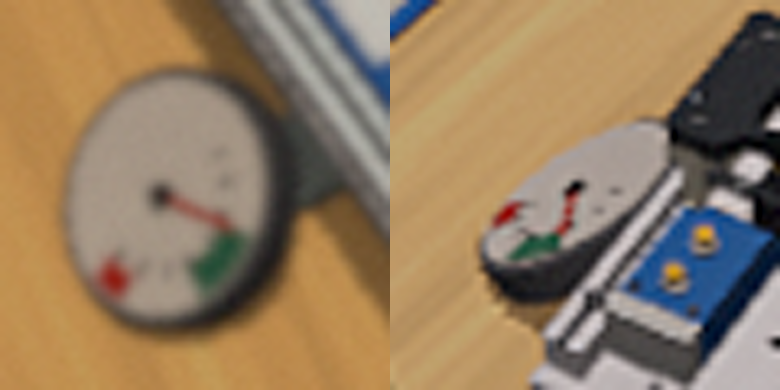

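The needle is just short of the green (about 11 mm), so a third weight should centre it. I'll take W5 next.

>>> arm_command(
  deltas=[
    [-0.048,0,0.0035,0],
    [-0.048,0.01,0.0035,0],
    [-0.048,0.01,0.0035,0],
    [-0.048,0.01,0.0035,0],
    [0,0.045,0,0],
  ],
)

```text
time: 20.7
tool_pos: [449.4, 373.3, 211.4]
tcp_rot: [-1.561, 0.006, -1.438]
contact_force: [0.4, -0.4, -0.0]
grip_width: 52.3
```

>>> arm_command(
  deltas=[
    [0,0.045,0,0],
    [0,0.04,0,0],
    [0,0,0,0],
    [0,0,0,0],
  ],
)

```text
time: 21.1
tool_pos: [448.0, 367.2, 123.8]
tcp_rot: [-1.571, -0.0, -1.442]
contact_force: [0.5, 0.2, 0.5]
grip_width: 52.2
```

```bash
python3 loc.py
```

```text
t 21.1 d,s,z 491.8 306.2 123.8 tool z along n? 1.0 -0.0014 F [0.5 0.2 0.5] w 52.16151473749886
find 0.94 504.0 379.0 [335.0, 95.0]
find 0.9 490.0 322.0 [315.0, 174.0]
find 0.86 706.0 413.0 [624.0, 43.0]
find 0.84 626.0 418.0 [521.0, 32.0]
find 0.83 586.0 311.0 [445.0, 190.0]
find 0.56 407.0 385.0 [193.0, 86.0]
mask 0.9 489.0 320.4 brass
mask 0.86 590.2 303.1 brass
mask 0.82 634.4 419.1 pink
mask 0.73 503.4 376.2 brass
mask 0.61 696.7 416.1 pink
mask 0.6 401.9 387.6 pink
```

>>> arm_command(
  deltas=[
    [-0.013,0.01,-0.002,0],
    [0,0.04,0,0],
    [0,0.025,0,0],
    [0,0.0125,0,0],
    [0,0,0,0],
  ],
)

```text
time: 21.75
tool_pos: [442.6, 380.7, 34.4]
tcp_rot: [-1.573, -0.001, -1.44]
contact_force: [-0.1, 0.4, 0.2]
grip_width: 52.4
```

>>> arm_command(
  deltas=[
    [0,0,0,0],
    [0,0,0,0],
    [0,0,0,0],
    [0,0,0,0],
    [0,0,0,0],
  ],
  claw=255,
)

```text
time: 22.25
tool_pos: [443.4, 380.7, 36.4]
tcp_rot: [-1.57, 0.0, -1.441]
contact_force: [-2.1, 0.2, 5.2]
grip_width: 21.3
```

```bash
python3 st.py
```

```text
t 22.25 d,s,z 488.9 320.1 36.4 tool z along n? 1.0 0.0002 F [-2.1  0.2  5.2] w 21.298451500559477
```

>>> arm_command(
  deltas=[
    [0,-0.02,0,0],
    [0,-0.04,0,0],
    [0,-0.045,0,0],
    [0,-0.045,0,0],
    [0.01,-0.035,0,0],
  ],
)

```text
time: 22.75
tool_pos: [444.6, 371.3, 222.9]
tcp_rot: [-1.569, 0.001, -1.44]
contact_force: [1.3, 1.0, -4.7]
grip_width: 21.2
```

>>> arm_command(
  deltas=[
    [0.045,0,-0.002,0],
    [0.045,0,-0.002,0],
    [0.045,0,-0.002,0],
    [0.045,0,-0.002,0],
    [0.045,0,-0.002,0],
  ],
)

```text
time: 23.25
tool_pos: [463.3, 144.4, 220.2]
tcp_rot: [-1.572, -0.0, -1.44]
contact_force: [1.5, -0.9, -5.0]
grip_width: 21.6
```

>>> arm_command(
  deltas=[
    [0.035,0,-0.002,0],
    [0,0,0,0],
    [0,0.035,0,0],
    [0,0.025,0,0],
    [0,0,0,0],
  ],
)

```text
time: 23.75
tool_pos: [463.8, 111.4, 157.4]
tcp_rot: [-1.579, 0.001, -1.441]
contact_force: [-0.6, 0.4, -4.0]
grip_width: 21.3
```

```bash
python3 st.py
```

```text
t 23.75 d,s,z 474.3 50.5 157.4 tool z along n? 1.0 0.0002 F [-0.6  0.4 -4. ] w 21.3222466809428
```

>>> arm_command(
  deltas=[
    [0,0.012,0,0],
    [0,0.008,0,0],
    [0,0.006,0,0],
    [0,0,0,0],
    [0,0,0,0],
  ],
)

```text
time: 24.25
tool_pos: [466.7, 111.4, 135.1]
tcp_rot: [-1.57, -0.0, -1.441]
contact_force: [0.5, 0.0, -5.1]
grip_width: 21.4
```

>>> arm_command(
  deltas=[
    [0,0.002,0,0],
    [0,0.002,0,0],
    [0,0,0,0],
    [0,0,0,0],
  ],
)

```text
time: 24.65
tool_pos: [466.5, 111.3, 130.7]
tcp_rot: [-1.571, -0.0, -1.441]
contact_force: [-0.1, -0.7, -4.0]
grip_width: 21.5
```

>>> arm_command(
  deltas=[
    [0,0.002,0,0],
    [0,0,0,0],
    [0,0,0,0],
  ],
)

```text
time: 24.95
tool_pos: [466.5, 111.3, 128.7]
tcp_rot: [-1.571, -0.0, -1.441]
contact_force: [-0.8, -1.1, -3.2]
grip_width: 21.1
```

>>> arm_command(
  deltas=[
    [0,0.001,0,0],
    [0,0,0,0],
    [0,0,0,0],
  ],
)

```text
time: 25.25
tool_pos: [466.5, 111.3, 127.7]
tcp_rot: [-1.571, -0.0, -1.441]
contact_force: [0.5, -0.6, -1.7]
grip_width: 21.1
```

>>> arm_command(
  deltas=[
    [0,0.001,0,0],
    [0,0,0,0],
    [0,0,0,0],
    [0,0,0,0],
    [0,0,0,0],
  ],
  claw=110,
)

```text
time: 25.75
tool_pos: [466.6, 111.3, 126.8]
tcp_rot: [-1.57, -0.0, -1.441]
contact_force: [-0.1, 0.8, 0.1]
grip_width: 51.6
```

>>> arm_command(
  deltas=[
    [0,-0.03,0,0],
    [0,-0.04,0,0],
    [0,-0.03,0,0],
    [-0.041,0,0.0193,0],
    [-0.041,0,0.0193,0],
  ],
)

```text
time: 26.25
tool_pos: [495.2, 198.0, 228.4]
tcp_rot: [-1.567, 0.0, -1.444]
contact_force: [0.9, -0.4, -1.0]
grip_width: 52.1
```

>>> arm_command(
  deltas=[
    [-0.041,0,0.0193,0],
    [-0.041,0,0.0193,0],
    [-0.041,0.02,0.0193,0],
    [-0.041,0.02,0.0193,0],
    [0,0.045,0,0],
  ],
)

```text
time: 26.75
tool_pos: [552.1, 376.5, 143.7]
tcp_rot: [-1.561, 0.005, -1.437]
contact_force: [1.1, -0.3, -0.2]
grip_width: 52.2
```

>>> arm_command(
  deltas=[
    [0,0.02,0,0],
    [0,0,0,0],
    [0,0,0,0],
  ],
)

```text
time: 27.05
tool_pos: [549.8, 370.3, 122.3]
tcp_rot: [-1.57, 0.0, -1.441]
contact_force: [-0.4, 0.3, 1.2]
grip_width: 52.1
```

```bash
python3 loc.py; python3 - <<'E'
from h import *
p,C=cap('scene');a=cv2.resize(p['img'][200:260,230:290,::-1],(390,390),interpolation=2)
a2=cv2.resize(p['img'][80:240,240:400,::-1],(400,390),interpolation=2)
cv2.imwrite('pics/g2.png',np.hstack([a,a2]))
n='tray';print(find(p,C,n))
E
```

```text
t 27.05 d,s,z 593.1 296.1 122.3 tool z along n? 1.0 0.0002 F [-0.4  0.3  1.2] w 52.096641202205056
find 0.89 408.0 383.0 [40.0, 72.0]
find 0.78 721.0 405.0 [514.0, 36.0]
find 0.77 512.0 373.0 [201.0, 88.0]
find 0.77 634.0 413.0 [380.0, 23.0]
find 0.72 620.0 195.0 [349.0, 316.0]
find 0.64 590.0 305.0 [313.0, 185.0]
mask 0.84 506.7 376.0 brass
mask 0.8 637.1 413.1 pink
mask 0.8 409.4 386.5 pink
mask 0.69 727.3 412.8 pink
mask 0.65 773.4 290.0 pink
mask 0.64 593.7 301.6 brass
[(0.78, [542.0, -369.0, 2.0], [271.0, 129.0]), (0.59, [649.0, 45.0, 123.0], [288.0, 204.0])]
```

View pics/g2.png

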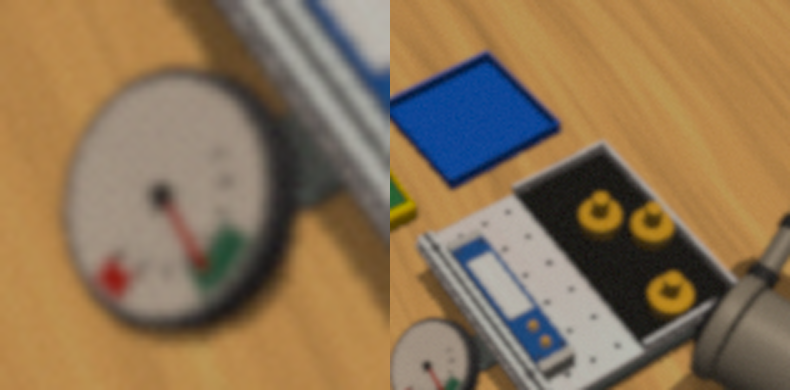

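Needle: inside the green at roughly 18 mm with three weights. The weight I set in the middle of the row has been shifted a few cm, but it stands fully on the mat. The leftovers W4, W1 and W6 go to the tray.

>>> arm_command(
  deltas=[
    [-0.0055,0.01,0.0005,0],
    [0,0.04,0,0],
    [0,0.025,0,0],
    [0,0.0113,0,0],
    [0,0,0,0],
  ],
)

```text
time: 27.8
tool_pos: [548.3, 375.5, 33.5]
tcp_rot: [-1.574, -0.001, -1.441]
contact_force: [0.5, -0.5, 0.6]
grip_width: 52.2
```

>>> arm_command(
  deltas=[
    [0,0,0,0],
    [0,0,0,0],
    [0,0,0,0],
    [0,0,0,0],
    [0,0,0,0],
  ],
  claw=255,
)

```text
time: 28.3
tool_pos: [549.3, 375.9, 36.3]
tcp_rot: [-1.57, 0.0, -1.441]
contact_force: [-2.6, 0.0, 4.0]
grip_width: 21.1
```

```bash
python3 st.py; python3 - <<'E'
from h import *
# tray outline from scene and side masks on floor/rim planes
for nme in ['scene','side']:
    p,C=cap(nme)
    m=[r for r in vision.regions_of(p,'tray')][:1]
    for r in m:
        c=max(cv2.findContours(r['mask'].astype(np.uint8),0,1)[0],key=cv2.contourArea)[:,0]
        w=np.array([ray(p,C,q,26)[:2] for q in c],np.float32)
        print(nme,r['confidence'],cv2.minAreaRect(w))
E
```

```text
t 28.3 d,s,z 593.4 301.7 36.3 tool z along n? 1.0 0.0003 F [-2.6  0.   4. ] w 21.085645173647958
scene 0.58 ((543.2669677734375, -356.200927734375), (204.93560791015625, 212.76673889160156), 10.224224090576172)
```

>>> arm_command(
  deltas=[
    [0,-0.02,0,0],
    [0,-0.04,0,0],
    [0,-0.045,0,0],
    [0,-0.045,0,0],
    [0,-0.045,0,0],
  ],
)

```text
time: 29.0
tool_pos: [548.6, 375.4, 230.8]
tcp_rot: [-1.573, -0.001, -1.441]
contact_force: [1.2, 0.7, -5.7]
grip_width: 20.9
```

>>> arm_command(
  deltas=[
    [0.04,-0.02,-0.0067,0],
    [0.045,0,-0.0067,0],
    [0.045,0,-0.0067,0],
    [0.045,0,-0.0067,0],
    [0.045,0,-0.0067,0],
  ],
)

```text
time: 29.5
tool_pos: [543.7, 151.5, 249.3]
tcp_rot: [-1.573, -0.0, -1.44]
contact_force: [1.8, 1.1, -4.6]
grip_width: 21.8
```

>>> arm_command(
  deltas=[
    [0.045,0,-0.0067,0],
    [0.045,0,-0.0067,0],
    [0.045,0,-0.0067,0],
    [0.045,0,-0.0067,0],
    [0.045,0,-0.0067,0],
  ],
)

```text
time: 30.0
tool_pos: [539.7, -75.9, 249.4]
tcp_rot: [-1.572, 0.001, -1.441]
contact_force: [1.7, -0.0, -5.3]
grip_width: 21.3
```

>>> arm_command(
  deltas=[
    [0.045,0,-0.0067,0],
    [0.045,0,-0.0067,0],
    [0.045,0,-0.0067,0],
    [0.045,0,-0.0067,0],
    [0.045,0,-0.0067,0],
  ],
)

```text
time: 30.5
tool_pos: [535.7, -303.3, 249.2]
tcp_rot: [-1.572, 0.001, -1.441]
contact_force: [1.2, 0.2, -4.6]
grip_width: 21.3
```

>>> arm_command(
  deltas=[
    [0.045,0,-0.0067,0],
    [0,0,0,0],
    [0,0,0,0],
  ],
)

```text
time: 30.8
tool_pos: [534.8, -347.8, 248.5]
tcp_rot: [-1.573, 0.003, -1.443]
contact_force: [0.2, 0.4, -4.0]
grip_width: 21.5
```

```bash
python3 st.py; python3 - <<'E'
from h import *
p,C=cap('wrist');save(p,'t1.png');print(find(p,C,'tray'))
E
```

```text
t 30.8 d,s,z 485.3 -414.1 248.5 tool z along n? 1.0 -0.0021 F [ 0.2  0.4 -4. ] w 21.549727720919122
[(0.82, [541.0, -330.0, 7.0], [325.0, 148.0])]
```

View pics/t1.png

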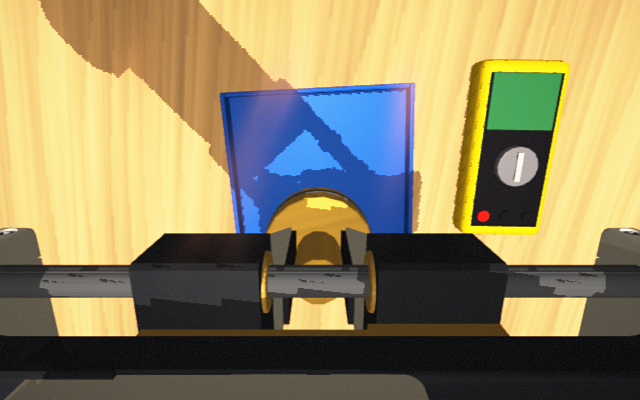

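```bash
python3 - <<'E'
from h import *
p,C=cap('wrist')
n=np.array([.9916,.1294]);t=np.array([-.1294,.9916])
a=ray(p,C,(221,93),26)[:2];b=ray(p,C,(414,84),26)[:2]
u=(b-a)/np.linalg.norm(b-a);print(a,b,np.linalg.norm(b-a),np.arctan2(u[1],u[0]))
c=(a+b)/2+100*np.array([u[1],-u[0]]);print('centre',c,n@c,t@c)
E
```

```text
[ 427.44567582 -284.09072483] [ 622.11621123 -249.60473959] 197.70154408234262 0.17533151249830095
centre [ 542.22440124 -365.31460879] 490.3980058949234 -432.40980359394894
```

>>> arm_command(
  deltas=[
    [0.0315,0,0.0025,0],
    [0.0315,0,0.0025,0],
    [0,0.045,0,0],
    [0,0.045,0,0],
    [0,0.045,0,0],
  ],
)

```text
time: 31.45
tool_pos: [549.3, -407.6, 114.3]
tcp_rot: [-1.57, -0.0, -1.439]
contact_force: [-0.0, -0.1, -5.2]
grip_width: 20.9
```

>>> arm_command(
  deltas=[
    [0,0.035,0,0],
    [0,0.02,0,0],
    [0,0.01,0,0],
    [0,0,0,0],
    [0,0,0,0],
  ],
)

```text
time: 31.95
tool_pos: [549.8, -409.0, 52.0]
tcp_rot: [-1.569, -0.002, -1.44]
contact_force: [0.3, -0.4, -3.8]
grip_width: 21.2
```

```bash
python3 st.py
```

```text
t 31.95 d,s,z 492.2 -476.7 52.0 tool z along n? 1.0 0.0011 F [ 0.3 -0.4 -3.8] w 21.212155287550377
```

>>> arm_command(
  deltas=[
    [0,0.005,0,0],
    [0,0.004,0,0],
    [0,0,0,0],
    [0,0,0,0],
  ],
)

```text
time: 32.35
tool_pos: [548.8, -409.0, 41.7]
tcp_rot: [-1.57, -0.0, -1.441]
contact_force: [0.8, 0.3, -3.7]
grip_width: 21.1
```

>>> arm_command(
  deltas=[
    [0,0.001,0,0],
    [0,0.0005,0,0],
    [0,0,0,0],
  ],
)

```text
time: 32.65
tool_pos: [549.0, -409.4, 41.4]
tcp_rot: [-1.57, -0.001, -1.441]
contact_force: [-2.4, 1.2, 5.5]
grip_width: 21.2
```

>>> arm_command(
  deltas=[
    [0,0,0,0],
    [0,0,0,0],
    [0,0,0,0],
    [0,0,0,0],
  ],
  claw=110,
)

```text
time: 33.05
tool_pos: [548.8, -408.9, 39.8]
tcp_rot: [-1.571, 0.0, -1.441]
contact_force: [0.9, 0.4, -0.4]
grip_width: 48.5
```

>>> arm_command(
  deltas=[
    [0,-0.03,0,0],
    [0,-0.04,0,0],
    [0,-0.04,0,0],
    [0,-0.04,0,0],
    [-0.03,-0.02,0.006,0],
  ],
)

```text
time: 33.55
tool_pos: [551.1, -381.9, 213.8]
tcp_rot: [-1.567, -0.006, -1.444]
contact_force: [0.3, 0.2, 0.6]
grip_width: 52.4
```

>>> arm_command(
  deltas=[
    [-0.046,0,0.009,0],
    [-0.046,0,0.009,0],
    [-0.046,0,0.009,0],
    [-0.046,0,0.009,0],
    [-0.046,0,0.009,0],
  ],
)

```text
time: 34.05
tool_pos: [565.5, -142.7, 210.0]
tcp_rot: [-1.57, -0.0, -1.441]
contact_force: [0.2, 0.5, -0.1]
grip_width: 52.1
```

>>> arm_command(
  deltas=[
    [-0.046,0,0.009,0],
    [-0.046,0,0.009,0],
    [-0.046,0,0.009,0],
    [-0.046,0,0.009,0],
    [-0.046,0,0.009,0],
  ],
)

```text
time: 34.55
tool_pos: [580.3, 91.3, 210.0]
tcp_rot: [-1.57, -0.0, -1.441]
contact_force: [0.8, -0.2, 1.0]
grip_width: 52.1
```

>>> arm_command(
  deltas=[
    [-0.046,0,0.009,0],
    [-0.046,0,0.009,0],
    [-0.046,0,0.009,0],
    [-0.03,0,0.009,0],
    [0,0.04,0,0],
  ],
)

```text
time: 35.05
tool_pos: [597.1, 266.3, 174.7]
tcp_rot: [-1.558, 0.003, -1.436]
contact_force: [1.0, -0.4, -0.6]
grip_width: 51.8
```

>>> arm_command(
  deltas=[
    [0,0.04,0,0],
    [0,0,0,0],
    [0,0,0,0],
  ],
)

```text
time: 35.35
tool_pos: [594.4, 260.6, 130.2]
tcp_rot: [-1.572, -0.0, -1.441]
contact_force: [-0.0, -0.6, 0.4]
grip_width: 52.0
```

```bash
python3 loc.py
```

```text
t 35.35 d,s,z 623.1 181.5 130.2 tool z along n? 1.0 0.0002 F [-0.  -0.6  0.4] w 52.012460454254544
find 0.58 628.0 189.0 [323.0, 184.0]
mask 0.89 627.9 189.1 brass
```

>>> arm_command(
  deltas=[
    [-0.0075,0.01,0.0043,0],
    [0,0.045,0,0],
    [0,0.03,0,0],
    [0,0.009,0,0],
    [0,0,0,0],
  ],
)

```text
time: 36.0
tool_pos: [597.3, 268.7, 35.0]
tcp_rot: [-1.573, -0.0, -1.441]
contact_force: [0.3, -0.3, 0.1]
grip_width: 52.0
```

>>> arm_command(
  deltas=[
    [0,0,0,0],
    [0,0,0,0],
    [0,0,0,0],
    [0,0,0,0],
    [0,0,0,0],
  ],
  claw=255,
)

```text
time: 36.5
tool_pos: [597.8, 268.8, 36.8]
tcp_rot: [-1.57, 0.0, -1.441]
contact_force: [-2.0, -1.1, 5.0]
grip_width: 20.9
```

```bash
python3 st.py
```

```text
t 36.5 d,s,z 627.6 189.1 36.8 tool z along n? 1.0 0.0004 F [-2.  -1.1  5. ] w 20.936658648376664
```

>>> arm_command(
  deltas=[
    [0,-0.02,0,0],
    [0,-0.04,0,0],
    [0,-0.045,0,0],
    [0,-0.045,0,0],
    [0,-0.04,0,0],
  ],
)

```text
time: 37.0
tool_pos: [597.2, 268.5, 227.4]
tcp_rot: [-1.571, -0.0, -1.441]
contact_force: [1.1, -0.2, -4.5]
grip_width: 21.3
```

>>> arm_command(
  deltas=[
    [0.0448,0,-0.0074,0],
    [0.0448,0,-0.0074,0],
    [0.0448,0,-0.0074,0],
    [0.0448,0,-0.0074,0],
    [0.0448,0,-0.0074,0],
  ],
)

```text
time: 37.5
tool_pos: [589.0, 40.1, 225.0]
tcp_rot: [-1.573, 0.0, -1.441]
contact_force: [1.5, -0.3, -5.0]
grip_width: 21.3
```

>>> arm_command(
  deltas=[
    [0.0448,0,-0.0074,0],
    [0.0448,0,-0.0074,0],
    [0.0448,0,-0.0074,0],
    [0.0448,0,-0.0074,0],
    [0.0448,0,-0.0074,0],
  ],
)

```text
time: 38.0
tool_pos: [581.5, -186.8, 225.1]
tcp_rot: [-1.572, 0.001, -1.441]
contact_force: [1.1, -0.6, -3.6]
grip_width: 21.2
```

>>> arm_command(
  deltas=[
    [0.0448,0,-0.0074,0],
    [0.0448,0,-0.0074,0],
    [0.0448,0,-0.0074,0],
    [0,0.03,0,0],
    [0,0.045,0,0],
  ],
)

```text
time: 38.5
tool_pos: [578.2, -324.1, 151.8]
tcp_rot: [-1.567, -0.004, -1.444]
contact_force: [0.5, 0.2, -4.3]
grip_width: 21.4
```

>>> arm_command(
  deltas=[
    [0,0.045,0,0],
    [0,0.03,0,0],
    [0,0.02,0,0],
    [0,0,0,0],
    [0,0,0,0],
  ],
)

```text
time: 39.0
tool_pos: [577.7, -321.3, 55.7]
tcp_rot: [-1.571, 0.001, -1.441]
contact_force: [0.5, -0.7, -5.3]
grip_width: 21.3
```

```bash
python3 st.py
```

```text
t 39.0 d,s,z 531.2 -393.3 55.7 tool z along n? 1.0 0.0003 F [ 0.5 -0.7 -5.3] w 21.318265459146573
```

>>> arm_command(
  deltas=[
    [0,0.007,0,0],
    [0,0.004,0,0],
    [0,0.002,0,0],
    [0,0.001,0,0],
    [0,0,0,0],
  ],
)

```text
time: 39.5
tool_pos: [577.8, -321.3, 42.0]
tcp_rot: [-1.571, -0.0, -1.441]
contact_force: [-0.7, -1.0, -3.9]
grip_width: 21.2
```

>>> arm_command(
  deltas=[
    [0,0,0,0],
    [0,0,0,0],
    [0,0,0,0],
    [0,0,0,0],
  ],
  claw=110,
)

```text
time: 39.9
tool_pos: [578.1, -321.6, 42.5]
tcp_rot: [-1.57, -0.001, -1.441]
contact_force: [-0.4, 0.6, -0.9]
grip_width: 48.6
```

>>> arm_command(
  deltas=[
    [0,-0.03,0,0],
    [0,-0.045,0,0],
    [0,-0.045,0,0],
    [0,-0.045,0,0],
    [-0.02,-0.02,0,0],
  ],
)

```text
time: 40.4
tool_pos: [576.3, -304.1, 232.2]
tcp_rot: [-1.565, -0.006, -1.443]
contact_force: [0.0, 1.2, 0.2]
grip_width: 52.2
```

>>> arm_command(
  deltas=[
    [-0.046,0,-0.0015,0],
    [-0.046,0,-0.0015,0],
    [-0.046,0,-0.0015,0],
    [-0.046,0,-0.0015,0],
    [-0.046,0,-0.0015,0],
  ],
)

```text
time: 40.9
tool_pos: [537.3, -72.8, 227.3]
tcp_rot: [-1.57, -0.0, -1.441]
contact_force: [0.0, -0.0, -0.4]
grip_width: 52.6
```

>>> arm_command(
  deltas=[
    [-0.046,0,-0.0015,0],
    [-0.046,0,-0.0015,0],
    [-0.046,0,-0.0015,0],
    [-0.046,0,-0.0015,0],
    [-0.046,0,-0.0015,0],
  ],
)

```text
time: 41.4
tool_pos: [500.1, 154.4, 227.4]
tcp_rot: [-1.57, -0.0, -1.441]
contact_force: [1.3, 0.2, 0.2]
grip_width: 52.4
```

>>> arm_command(
  deltas=[
    [-0.046,0,-0.0015,0],
    [-0.046,0,-0.0015,0],
    [-0.046,0,-0.0015,0],
    [-0.046,0,-0.0015,0],
    [-0.046,0,-0.0015,0],
  ],
)

```text
time: 41.9
tool_pos: [462.8, 381.6, 227.3]
tcp_rot: [-1.57, 0.0, -1.441]
contact_force: [0.8, -0.5, 0.2]
grip_width: 52.3
```

>>> arm_command(
  deltas=[
    [-0.046,0.02,-0.0015,0],
    [0,0.04,0,0],
    [0,0.04,0,0],
    [0,0,0,0],
    [0,0,0,0],
  ],
)

```text
time: 42.4
tool_pos: [456.2, 425.0, 127.6]
tcp_rot: [-1.571, -0.0, -1.441]
contact_force: [0.2, 0.6, 0.2]
grip_width: 52.3
```

```bash
python3 loc.py
```

```text
t 42.4 d,s,z 507.3 362.4 127.6 tool z along n? 1.0 0.0001 F [0.2 0.6 0.2] w 52.33222267984622
find 0.9 406.0 391.0 [178.0, 157.0]
find 0.71 633.0 425.0 [497.0, 110.0]
find 0.69 718.0 418.0 [614.0, 121.0]
find 0.62 503.0 377.0 [312.0, 174.0]
mask 0.91 402.3 389.5 pink
mask 0.87 503.8 377.9 brass
mask 0.73 714.3 423.2 pink
mask 0.56 634.9 425.5 pink
```

>>> arm_command(
  deltas=[
    [-0.015,0.01,-0.0035,0],
    [0,0.045,0,0],
    [0,0.027,0,0],
    [0,0.0093,0,0],
    [0,0,0,0],
  ],
)

```text
time: 43.05
tool_pos: [449.9, 439.7, 34.8]
tcp_rot: [-1.572, -0.001, -1.441]
contact_force: [-0.4, -0.4, 0.3]
grip_width: 52.3
```

>>> arm_command(
  deltas=[
    [0,0,0,0],
    [0,0,0,0],
    [0,0,0,0],
    [0,0,0,0],
    [0,0,0,0],
  ],
  claw=255,
)

```text
time: 43.55
tool_pos: [450.5, 439.6, 36.5]
tcp_rot: [-1.57, 0.0, -1.441]
contact_force: [-1.4, -0.4, 5.2]
grip_width: 21.0
```

```bash
python3 st.py
```

```text
t 43.55 d,s,z 503.6 377.6 36.5 tool z along n? 1.0 0.0002 F [-1.4 -0.4  5.2] w 21.044582644160684
```

>>> arm_command(
  deltas=[
    [0,-0.02,0,0],
    [0,-0.045,0,0],
    [0,-0.045,0,0],
    [0,-0.045,0,0],
    [0,-0.045,0,0],
  ],
)

```text
time: 44.05
tool_pos: [450.0, 438.9, 236.7]
tcp_rot: [-1.572, -0.001, -1.441]
contact_force: [1.4, 1.2, -4.3]
grip_width: 21.6
```

>>> arm_command(
  deltas=[
    [0.0454,0,-0.0033,0],
    [0.0454,0,-0.0033,0],
    [0.0454,0,-0.0033,0],
    [0.0454,0,-0.0033,0],
    [0.0454,0,-0.0033,0],
  ],
)

```text
time: 44.55
tool_pos: [462.9, 210.3, 235.1]
tcp_rot: [-1.572, -0.0, -1.44]
contact_force: [0.1, -0.6, -4.0]
grip_width: 21.7
```

>>> arm_command(
  deltas=[
    [0.0454,0,-0.0033,0],
    [0.0454,0,-0.0033,0],
    [0.0454,0,-0.0033,0],
    [0.0454,0,-0.0033,0],
    [0.0454,0,-0.0033,0],
  ],
)

```text
time: 45.05
tool_pos: [476.0, -16.8, 235.3]
tcp_rot: [-1.572, 0.0, -1.441]
contact_force: [0.1, 0.1, -4.6]
grip_width: 21.4
```

>>> arm_command(
  deltas=[
    [0.0454,0,-0.0033,0],
    [0.0454,0,-0.0033,0],
    [0.0454,0,-0.0033,0],
    [0.0454,0,-0.0033,0],
    [0.0454,0,-0.0033,0],
  ],
)

```text
time: 45.55
tool_pos: [489.1, -243.9, 235.1]
tcp_rot: [-1.572, 0.001, -1.441]
contact_force: [1.2, -0.9, -4.6]
grip_width: 21.0
```

>>> arm_command(
  deltas=[
    [0.0454,0,-0.0033,0],
    [0.0454,0,-0.0033,0],
    [0,0.04,0,0],
    [0,0.045,0,0],
    [0,0.045,0,0],
  ],
)

```text
time: 46.05
tool_pos: [494.3, -333.4, 103.6]
tcp_rot: [-1.571, 0.0, -1.442]
contact_force: [0.5, 0.2, -4.9]
grip_width: 21.6
```

>>> arm_command(
  deltas=[
    [0,0.03,0,0],
    [0,0.02,0,0],
    [0,0,0,0],
    [0,0,0,0],
  ],
)

```text
time: 46.45
tool_pos: [495.0, -333.2, 55.7]
tcp_rot: [-1.571, 0.0, -1.441]
contact_force: [0.3, -0.1, -4.3]
grip_width: 21.3
```

```bash
python3 st.py
```

```text
t 46.45 d,s,z 447.7 -394.4 55.7 tool z along n? 1.0 0.0003 F [ 0.3 -0.1 -4.3] w 21.297641510324393
```

>>> arm_command(
  deltas=[
    [0,0.007,0,0],
    [0,0.004,0,0],
    [0,0.002,0,0],
    [0,0.001,0,0],
    [0,0,0,0],
  ],
)

```text
time: 46.95
tool_pos: [495.0, -333.1, 41.8]
tcp_rot: [-1.571, -0.0, -1.441]
contact_force: [-0.5, 0.3, -4.3]
grip_width: 21.8
```

>>> arm_command(
  deltas=[
    [0,0,0,0],
    [0,0,0,0],
    [0,0,0,0],
    [0,0,0,0],
  ],
  claw=110,
)

```text
time: 47.35
tool_pos: [495.2, -333.3, 42.1]
tcp_rot: [-1.57, -0.001, -1.441]
contact_force: [-1.2, -0.2, 0.3]
grip_width: 48.5
```

>>> arm_command(
  deltas=[
    [0,-0.03,0,0],
    [0,-0.045,0,0],
    [0,-0.045,0,0],
    [0,-0.045,0,0],
    [0,-0.045,0,0],
  ],
)

```text
time: 47.85
tool_pos: [494.7, -332.9, 253.9]
tcp_rot: [-1.57, -0.0, -1.441]
contact_force: [0.7, -0.7, 0.2]
grip_width: 52.5
```

>>> arm_command(
  deltas=[
    [-0.035,-0.03,0.009,0],
    [-0.035,-0.03,0.009,0],
    [-0.035,-0.03,0.009,0],
    [-0.035,0,0.009,0],
    [-0.035,0,0.009,0],
  ],
)

```text
time: 48.35
tool_pos: [517.1, -152.5, 343.1]
tcp_rot: [-1.568, -0.002, -1.441]
contact_force: [-0.2, -0.2, -0.5]
grip_width: 52.4
```

>>> arm_command(
  deltas=[
    [-0.04,0,0.01,0],
    [-0.04,0,0.01,0],
    [-0.04,0,0.01,0],
    [0,0,0,0],
    [0,0,0,0],
  ],
)

```text
time: 48.85
tool_pos: [531.0, -30.2, 341.9]
tcp_rot: [-1.57, -0.001, -1.439]
contact_force: [-1.0, -0.6, 0.2]
grip_width: 52.3
```

```bash
python3 st.py; python3 - <<'E'
from h import *
p,C=cap('wrist');save(p,'f1.png',s=1.25);np.savez('f1.npz',C=C,K=p['camera_matrix'],img=p['img'])
E
```

```text
t 48.85 d,s,z 522.7 -98.7 341.9 tool z along n? 1.0 0.0025 F [-1.  -0.6  0.2] w 52.26953335432197
```

View pics/f1.png

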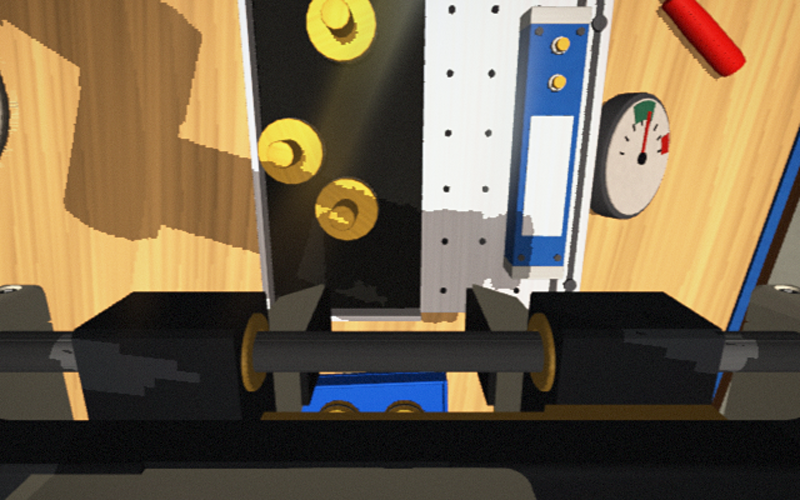

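```bash
python3 - <<'E'
import numpy as np,cv2
d=np.load('f1.npz');im=d['img'][:,:,::-1];C,K=d['C'],d['K']
n=np.array([.9916,.1294]);t=np.array([-.1294,.9916])
def ray(uv,z):
    q=C[:3,:3]@np.linalg.inv(K)@np.r_[np.array(uv)/1.25,1.];o=C[:3,3];X=o+q*(z-o[2])/q[2];return (n@X[:2]).round(1),(t@X[:2]).round(1)
S=18
for uv in [(291,151),(347,209),(341,27)]: print('disc',ray(uv,128-S))
a=cv2.resize(im[65:185,470:545],(375,600),interpolation=2)
b=cv2.resize(im[0:230,395:490],(248,600),interpolation=2)
c=cv2.resize(im[85:205,195:225+10],(200-24,600-72),interpolation=2)
c=cv2.copyMakeBorder(cv2.resize(im[80:160,195:265],(175,200),interpolation=2),0,400,0,0,0)
cv2.imwrite('pics/f1c.png',np.hstack([a,b,c]))
E
```

```text
disc (np.float64(432.2), np.float64(-52.4))
disc (np.float64(478.8), np.float64(-102.8))
disc (np.float64(478.1), np.float64(44.8))
```

View pics/f1c.png

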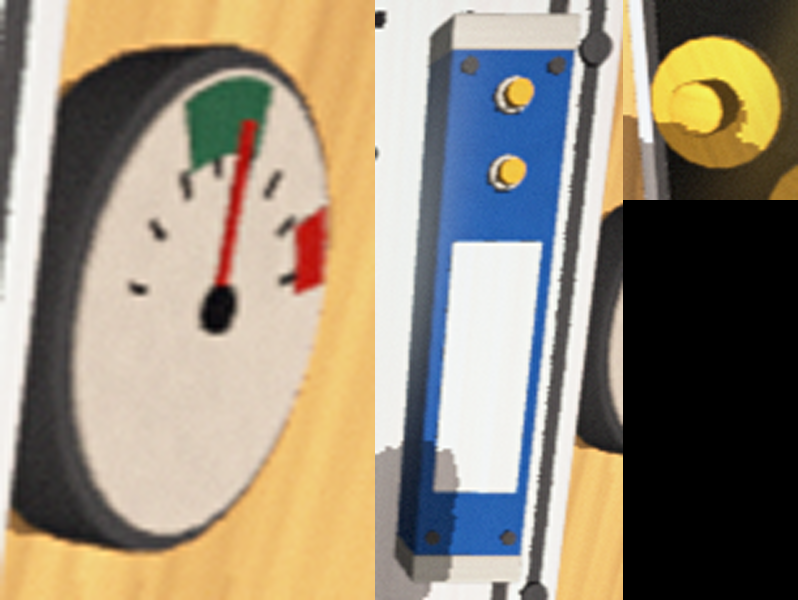

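```bash
python3 - <<'E'
import numpy as np
d=np.load('f1.npz');C,K=d['C'],d['K']
n=np.array([.9916,.1294]);t=np.array([-.1294,.9916])
def ray(X,Y,z):
    q=C[:3,:3]@np.linalg.inv(K)@np.r_[395+(X-375)/2.611,Y/2.609,1.];o=C[:3,3];P=o+q*(z-o[2])/q[2];return (n@P[:2]).round(1),(t@P[:2]).round(1)
print('bar',ray(580,15,122.5),ray(520,580,122.5))
print('bolts',ray(596,48,111),ray(534,592,111))
d=np.load('w1.npz');C,K=d['C'],d['K']
def r(u,v,z):
    q=C[:3,:3]@np.linalg.inv(K)@np.r_[u,v,1.];o=C[:3,3];P=o+q*(z-o[2])/q[2];return (n@P[:2]).round(1),(t@P[:2]).round(1)
print('bolts at start',r(556/1.25,46/1.25,128),r(563/1.25,278/1.25,128))
E
```

```text
bar (np.float64(671.6), np.float64(56.8)) (np.float64(672.0), np.float64(-162.5))
bolts (np.float64(683.7), np.float64(48.0)) (np.float64(683.4), np.float64(-172.3))
bolts at start (np.float64(683.9), np.float64(47.6)) (np.float64(683.6), np.float64(-174.6))
```

```bash
python3 - <<'E'
from h import *
d=np.load('f1.npz');C,K=d['C'],d['K'];n=np.array([.9916,.1294]);t=np.array([-.1294,.9916])
def r(u,v,z):
    q=C[:3,:3]@np.linalg.inv(K)@np.r_[u,v,1.];o=C[:3,3];P=o+q*(z-o[2])/q[2];return (n@P[:2]).round(1),(t@P[:2]).round(1)
print('knob',r(224.5,121.5,144.5),'disc',r(195+(716-623)/2.5,80+102/2.5,110.5))
for nm in ['scene','side']:
    p,C=cap(nm)
    if nm=='scene': a=cv2.resize(p['img'][80:220,230:400,::-1],(486,400),interpolation=2)
    else: b=cv2.resize(p['img'][110:250,300:420,::-1],(312,400),interpolation=2)
cv2.imwrite('pics/f2.png',np.hstack([a[:,:486],b]))
E
```

```text
knob (np.float64(432.3), np.float64(-50.9)) disc (np.float64(431.7), np.float64(-52.4))
```

View pics/f2.png

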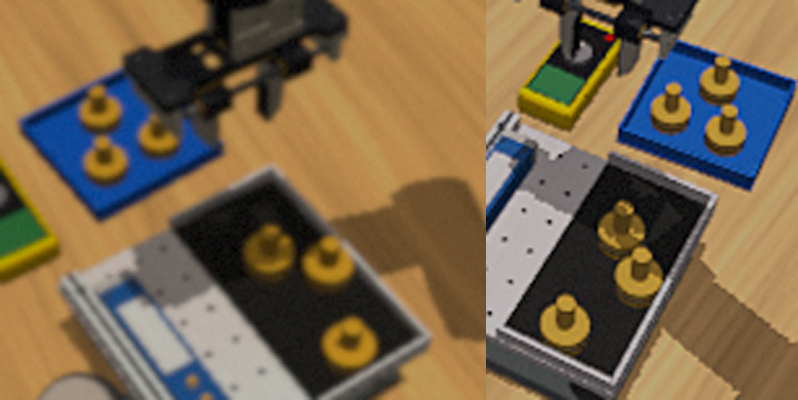

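Three weights stand upright on the mat and three in the tray. The displaced weight's knob is directly over its disc, so it is standing straight. Handing in.

```bash
python3 -c "
from plant import job,bot
print(bot.get_obs()['time'],job.close_job())"
```

```text
the job is handed in; nothing more can be done
49.0 None
```

The job is handed in at 49 s of the 210 s allowed, with everything in place at my last check.

- **Bar:** I slid it against the rail with the open fingers before placing any weights. At the end, both ends measured within about 1 mm of the rail face, with the whole length inside the rail. It was pushed home at 22 N and never lifted.
- **Platform:** three weights stand on the mat. The needle rests inside the green at about 17–18 mm sunk, and the platform was never pushed near its bottom stop.
- **Tray:** the three remaining brass weights stand upright in it.
- **Left alone:** the multimeter, screwdriver, jar and pink look-alikes were not touched.

**Displaced weight:** the first weight I set down was later found about 5 cm from where I put it, for a reason I did not establish. It is upright on the mat but now right beside the rim, perhaps touching it. I left it there because neither the needle reading nor its stance was affected.

No check failed. Early wrist-camera positions were up to about 6 mm off, and I corrected them with closer looks.

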